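# Draw a seated locating plug out of a deep fixture bore with a pull hook

## Task

Take the pull hook from its stand, catch the wire eye of the steel plug deep in the nylon fixture and draw the plug out with it, gently, without forcing anything (keep the hook's load on the plug and on the fixture under 25 N) and without touching the plug with the gripper. Stand the plug upright in the open tray while it is still on the hook, unhook it, and hang the hook back in its stand. Leave the other things on the bench alone.

Things in the scene. Friction and masses are not known exactly. Their poses are not given: they have to be found in the camera images.
- hook: Pull hook, 150 g, upright in the stand. Origin: centre of the underside of its steel guard disc (50 mm diameter, 4 mm thick), which rests on the stand's top; z up. A 5 mm steel rod runs down the z axis to a J foot pointing along +x; a small square nose on the disc's rim points the same way. It may tip or shift 1-2 mm in the jaws and its pose is not reported while held: feel for contact.
- hook_grip (a point): Middle of the hook's black block handle, 31 mm above the hook's origin. The handle is 22 mm along x (grip across this), 46 mm along y and 50 mm high, from 4 to 54 mm above the origin.
- hook_foot (a point): Underside of the hook's foot, at x +5, z -105 mm of the hook's frame (lowest point of the hook). The foot is 5 mm round rod from the z axis along +x; its outer end is 12.5 mm from the axis and has an upturned tip whose top is 10 mm above the foot's underside (5 mm above the foot's upper side).
- stand: Fixed painted block 60 x 60 mm, 118 mm high, with a square hole 34 x 34 mm, 112 mm deep, in the middle of its top; the hook hangs in it by the guard disc. Origin: centre of the underside, z up.
- fixture: Fixed cream nylon cylinder, 100 mm diameter, 95 mm high, blind bore 62 mm diameter, 75 mm deep (floor 20 mm up). Origin: centre of the underside, z up. Two brass spring plungers (housings stick out 13 mm at +x and -x, 30 mm up) grip the plug's side: drawing it straight up takes about 6 to 16 N for the first 20 mm, then only its weight.
- bore_mouth (a point): Centre of the fixture's bore at its upper rim, 95 mm above the bench.
- plug: Loose steel plug, a disc 56 mm diameter, 20 mm high, about 290 g, on the bore's floor, its face 55 mm below the mouth. Origin: centre of the underside, z up. On its face is a wire eye: an arch parallel to the plug's xz plane, 4 mm wire, feet at x = -13 and +13 mm, top 36.8 mm above the origin. It is clamped in slots anywhere from -4 to +4 mm along the plug's y, which the pose does not tell.
- eye (a point): Point on the plug's axis, 33 mm up: underside of the arch's crown if the eye sat in the middle of its slots. The window is 22 mm wide, 12.8 mm high within 5 mm of x = 0: the foot (10 mm high at its tip) passes under along the plug's y, either way, only on or within 2.5 mm of the face, until the rod meets the wire. Come down with the rod 21 mm off the plug's axis (clear of eye and bore wall).
- tray: Fixed open metal tray 160 x 160 mm, rim 28 mm high, walls and floor 4 mm thick. Origin: centre of the underside; its floor is 4 mm up.
- empty_fixture: A similar fixed nylon fixture with a wider (68 mm) empty bore; not used. Origin: centre of the underside.
- nylon_ring: Bystander: loose nylon ring 64 mm diameter, 22 mm high. Origin: centre of the underside.
- screwdriver: Bystander: screwdriver lying on the bench. Origin: about its middle, underside.
- wrench: Bystander: wrench lying on the bench. Origin: about its middle, underside.
- coupling: Bystander: brass coupling 28 mm diameter, 40 mm high, standing. Origin: centre of the underside.

How it is judged:
By the outcome, as a careful person would: the job done as asked, in the order asked, and still so for the second after the job is handed in, with the robot touching nothing.
It also fails if it takes over 72 s, if anything falls off the work surface, if the arm or the gripper's body presses on something with over 40 N, if the wrist force passes 120 N, or if a joint passes its speed limit or range.

## Robot

A 6-joint arm with a two-finger parallel gripper is mounted at the origin on the work surface. World frame = base frame: x ahead of the robot, y to its left, z up, the work surface at z = 0. Lengths are in m, angles in rad, forces in N, time in s.
With the tool pointing down it reaches from about 0.25 to 0.775 m from the base axis. Payload 4 kg.
Tool frame: the origin (TCP) lies midway between the tips of the shut fingers; the grasp point (between the pads) lies 19 mm behind it; z points along the fingers, y is the line along which they close (so a half turn about z gives the same grasp; the last joint's range is limited). The gripper opens to 94 mm and grips with 3 to 60 N. Pads are 16 mm wide; open, the fingers measure 119 mm over their backs; the gripper's body (75 mm by 177 mm) begins 78 mm behind the grasp point.
Start: joints at [1.195, 0.087, 1.371, -0, 1.684, -0.103], TCP at [0.148, 0.53, 0.206] pointing down, gripper open.
Joint ranges: [-3.1, 3.1], [-0.76, 2.03], [0.27, 2.55], [-1.08, 4.22], [0.17, 2.65], [-2.57, 2.57]. Speed limits (rad/s): [2.79, 2.79, 3.14, 3.14, 3.14, 3.14].

## Interface

Orientations are given as [roll, pitch, yaw] about the fixed x, y, z axes, in that order (R = Rz(yaw) Ry(pitch) Rx(roll)).
In Python, from bench import get_obs, snapshot, close_job gives the robot as it stands. The module is installed in compiled form; this text tells all that it offers.
- The arm moves only by the tool drive_tool, never from a script. Its argument "commands" is a list of rows, each a list of 6 numbers: the shift along the tool's x, y, z in units of 0.04 m (1.0 is 0.04 m), then the turn, a rotation vector about the tool's x, y, z in units of 0.1 rad (1.0 is 0.1 rad). In form: [[dx, dy, dz, wx, wy, wz], ...]. A call has 1 to 20 rows; each row shifts and turns the commanded pose from where the row before left it, along the tool's axes as they then stand; what a row does not reach is not made up. A row lasts 1/8 s, in which the tool goes at most 62.5 mm and 10.7 degrees, less where a joint would pass 70% of its speed; a pose out of reach is approached as far as the arm can. A call with a number of a shift or a turn outside -1 to 1 is refused whole. A call with a gripper value outside its range is refused whole. "gripper" is the closure, from 0 (fully open) to 1 (shut), set as the call begins (left out, the last holds). The fingers move at their own pace and stop on an object; the grip force is fixed at half the most. Time passes only in rows, so rows that do not move let the fingers close. It gives the time, the measured TCP pose, the force, the opening and the grip force at its end, in the units of the state.
- get_obs(): the state, without advancing time (a new reading comes with each control period).
- snapshot(name): name is "scene" or "top"; returns a dict with "image" (400x640x3 uint8, blue, green, red), "range_z" (400x640 float32, m along the optical axis (not along the pixel's ray), 0 where there is no reading), "fx", "fy", "cx", "cy" (pixels), "rvec" (rotation vector, rad) and "tvec" (3), from world to camera coordinates, as OpenCV has them. Camera axes: x right, y down, z forward; pixel columns grow to the right and rows downward; lengths in m; the calibration is good to about 2 mm. A picture is of the moment at which its call begins.
- close_job(): hands the job in; it is judged then, once.
The state is a dict: "time": time; "joint_positions": joint angles; "qvel": joint speeds; "joint_torque": joint torques, N m; "tool_pos": TCP position; "ee_rot": TCP orientation; "wrist_force": force on the tool from outside, world axes, zero at the start; "wrist_torque": the same for the moment, N m; "width": finger opening in m; "finger_force": force on a finger pad.
Only numpy, scipy, OpenCV 4.12 (cv2) and the standard library are available. Lean on these libraries where they do the work, as an engineer would, in place of code of your own. Each camera call takes 0.05 s, during which the arm holds its last target. There are 200 camera calls.

## Working session

There is one attempt and no reset: what is moved stays moved. The work goes in short steps, Python scripts to look and compute and a tool call to move; the robot and the scene stay as the last step left them, time stands still between calls to the robot, and variables do not carry over. Pictures are saved under pics/ and viewed, at most 10 in all, crops included, and the job is handed in when it is done.

Besides the shell and the picture viewer there is one more tool, called after "Emit:" by a JSON object that holds its "fn" and its "kwargs", one argument or row to a line. drive_tool: Moves the arm, as the interface text tells. Its arguments: {"type":"object","properties":{"commands":{"type":"array"},"gripper":{"type":"number"}},"required":["commands"]}

```bash
mkdir -p pics; cat > h.py <<'E'
import numpy as np, cv2
from bench import get_obs, snapshot, close_job
def cloud(s):
    z=s["range_z"]; v,u=np.mgrid[:z.shape[0],:z.shape[1]]
    P=np.stack([(u-s["cx"])/s["fx"]*z,(v-s["cy"])/s["fy"]*z,z],-1)
    R=cv2.Rodrigues(np.array(s["rvec"],float))[0]
    W=(P-np.array(s["tvec"]).ravel())@R
    W[z==0]=np.nan
    return W
E
python3 - <<'E'
from h import *
o=get_obs();print({k:np.round(v,3) for k,v in o.items()})
for n in("scene","top"):
    s=snapshot(n);np.savez(n+".npz",**s);cv2.imwrite(f"pics/{n}0.png",s["image"])
    R=cv2.Rodrigues(np.array(s["rvec"],float))[0];print(n,s["fx"],-R.T@np.array(s["tvec"]).ravel(),R.round(2).tolist())
E
```

```text
{'time': np.float64(0.0), 'joint_positions': array([ 1.195,  0.088,  1.372, -0.   ,  1.684, -0.103]), 'qvel': array([-0.001,  0.   ,  0.   ,  0.   ,  0.001, -0.   ]), 'joint_torque': array([ 0.0000e+00, -3.4019e+01, -3.0242e+01,  7.2000e-02,  3.3000e-02,
       -0.0000e+00]), 'tool_pos': array([0.148, 0.529, 0.204]), 'ee_rot': array([-3.139, -0.   ,  2.869]), 'wrist_force': array([0.234, 0.153, 0.268]), 'wrist_torque': array([0.005, 0.012, 0.014]), 'finger_force': np.float64(0.0), 'width': np.float64(0.094)}
scene 365.0775474701931 [0.90008686 0.50530728 0.73523025] [[-0.88, 0.47, 0.01], [0.33, 0.63, -0.7], [-0.34, -0.61, -0.71]]
top 368.62166602545534 [ 0.44129564 -0.02931127  0.83212243] [[-0.09, -1.0, 0.0], [-0.97, 0.08, -0.22], [0.22, -0.02, -0.98]]
```

View pics/top0.png

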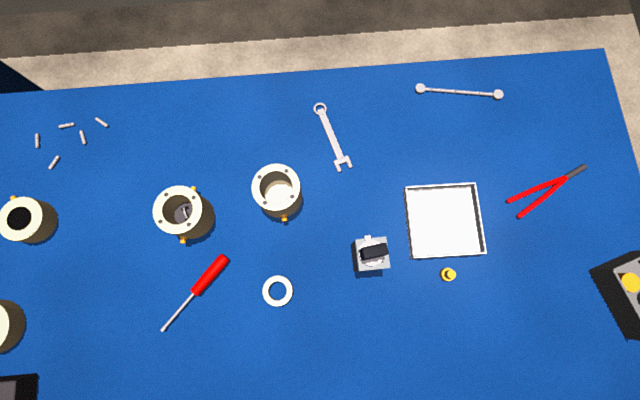

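View pics/scene0.png

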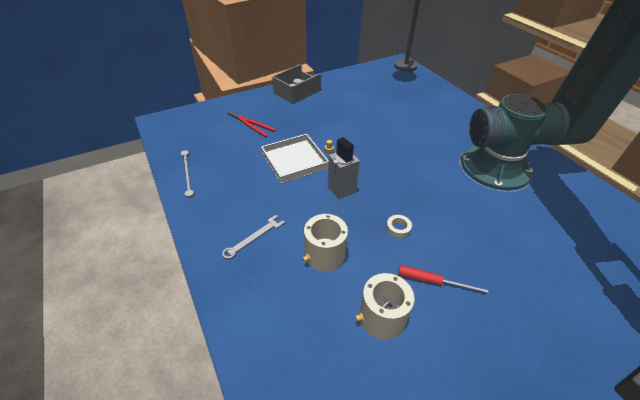

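The top view shows the fixture with plug and eye at about (182,210), the empty fixture at (277,192), the hook in its stand at (372,253) and the tray at (445,220). Next I measure them.

```bash
python3 - <<'E'
from h import *
S={n:dict(np.load(n+".npz")) for n in("top","scene")}
W={n:cloud(S[n]) for n in S}
def circ(p):
    A=np.c_[2*p,np.ones(len(p))];c=np.linalg.lstsq(A,(p**2).sum(1),rcond=None)[0];return c[:2],np.sqrt(c[2]+c[0]**2+c[1]**2)
for n in S:
    s=S[n];w=W[n]
    def px(x,y,z):
        return cv2.projectPoints(np.array([[x,y,z]],float),s["rvec"],s["tvec"],np.array([[s["fx"],0,s["cx"]],[0,s["fy"],s["cy"]],[0,0,1]]),None)[0].ravel()
    if n=="top":
        c0=w[212,160];print("rim sample",c0, "tray",w[220,445],"bench",w[300,450])
        F=w[190,170][:2]; T=w[220,445][:2];H=w[253,372][:2]
        F0,T0,H0=w[212,182][:2],T,H
    X=w.reshape(-1,3)
    def near(c,r,z0,z1):
        d=np.hypot(X[:,0]-c[0],X[:,1]-c[1]);return X[(d<r)&(X[:,2]>z0)&(X[:,2]<z1)]
    # rim of fixture
    p=near(F0,.075,.088,.102);c=p[:,:2].mean(0)
    from scipy.spatial import ConvexHull
    h=p[ConvexHull(p[:,:2]).vertices][:,:2];cc,r=circ(h);print(n,"rim hull",cc,r,np.median(p[:,2]),len(p))
    a=np.arctan2(*(p[:,:2]-cc).T[::-1]);rr=np.hypot(*(p[:,:2]-cc).T)
    q=[p[(a>t)&(a<=t+.2)][:,:2][np.argmin(rr[(a>t)&(a<=t+.2)])] for t in np.arange(-3.14,3.1,.2) if ((a>t)&(a<=t+.2)).any()]
    print("  inner",circ(np.array(q)))
    e=near(cc,.026,.046,.075);print("  eye pts",len(e));print(e.round(4)[:40].tolist())
    pl=near(cc,.028,.03,.0445);print("  face",len(pl),pl.mean(0))
    hs=near(cc,.066,.02,.04);d=np.hypot(*(hs[:,:2]-cc).T);hs=hs[d>.053];print("  housings",[(np.degrees(np.arctan2(*(v[:2]-cc)[::-1])).round(1),v.round(3).tolist()) for v in hs[:30]])
    tr=near(T0,.13,.022,.034);print("  tray",cv2.minAreaRect(tr[:,:2].astype(np.float32)),len(tr))
    hh=near(H0,.06,.16,.185);print("  handle top",cv2.minAreaRect(hh[:,:2].astype(np.float32)),len(hh),np.percentile(hh[:,2],[5,50,95]))
    st=near(H0,.06,.112,.1195);print("  stand",cv2.minAreaRect(st[:,:2].astype(np.float32)),len(st))
    dd=near(H0,.06,.1195,.126);print("  disc",cv2.minAreaRect(dd[:,:2].astype(np.float32)),len(dd))
    u,v=px(*H,.15).astype(int) if n=="top" else px(*H,.13).astype(int)
    b=s["image"]
    c1=b[int(v)-40:int(v)+40,int(u)-40:int(u)+40]
    u,v=px(*cc,.06).astype(int);c2=b[v-40:v+40,u-40:u+40]
    cv2.imwrite(f"pics/crop_{n}.png",cv2.resize(np.hstack([c1,c2]),(800,400),interpolation=cv2.INTER_CUBIC));print("  crop origin",px(*H,.15 if n=="top" else .13)-40,u-40,v-40)
E
```

```text
rim sample [0.59721487 0.28176474 0.09631317] tray [ 0.54357416 -0.32336139  0.00320848] bench [ 0.36898729 -0.30734831  0.00056977]
top rim hull [0.59981568 0.24710494] 0.04961217089769304 0.09545709113948322 1225
  inner (array([0.59967069, 0.2468356 ]), np.float64(0.030974734305220342))
  eye pts 29
[[0.6141, 0.2507, 0.048], [0.6137, 0.2482, 0.0489], [0.6103, 0.25, 0.056], [0.6103, 0.2481, 0.0552], [0.6114, 0.2482, 0.0491], [0.6086, 0.2508, 0.0538], [0.6079, 0.2477, 0.0563], [0.6058, 0.2498, 0.0566], [0.6052, 0.2469, 0.0587], [0.6029, 0.2468, 0.0591], [0.6034, 0.2457, 0.0561], [0.6018, 0.2485, 0.0543], [0.6015, 0.2462, 0.0548], [0.5992, 0.2477, 0.0564], [0.5991, 0.2458, 0.0559], [0.5963, 0.2447, 0.0591], [0.5963, 0.243, 0.0579], [0.5947, 0.2458, 0.0561], [0.5949, 0.2442, 0.0545], [0.5929, 0.2465, 0.0542], [0.5928, 0.2443, 0.0542], [0.5924, 0.242, 0.0549], [0.5902, 0.2436, 0.0562], [0.5903, 0.2421, 0.0547], [0.5892, 0.2457, 0.0503], [0.5885, 0.2427, 0.0527], [0.588, 0.2401, 0.0544], [0.5872, 0.2444, 0.0481], [0.5869, 0.242, 0.0487]]
  face 280 [0.60441813 0.25490963 0.04081418]
  h
[... 3824 characters left out ...]
4]), (np.float64(-7.6), [0.66, 0.239, 0.033]), (np.float64(-5.7), [0.659, 0.241, 0.036]), (np.float64(-5.9), [0.657, 0.241, 0.034])]
  tray ((0.5220006704330444, -0.31526699662208557), (0.16423308849334717, 0.20545002818107605), 88.65862274169922) 363
  handle top ((0.4811861217021942, -0.13088759779930115), (0.02391311153769493, 0.050519030541181564), 6.834400177001953) 143 [0.16258101 0.17114206 0.17357713]
  stand ((0.48080918192863464, -0.13325123488903046), (0.060065627098083496, 0.0632004514336586), 89.38807678222656) 129
  disc ((0.48422130942344666, -0.121351458132267), (0.04998316988348961, 0.0702022910118103), 49.04655456542969) 104
  crop origin [306.58654155 115.71599242] 345 263
```

View pics/crop_top.png

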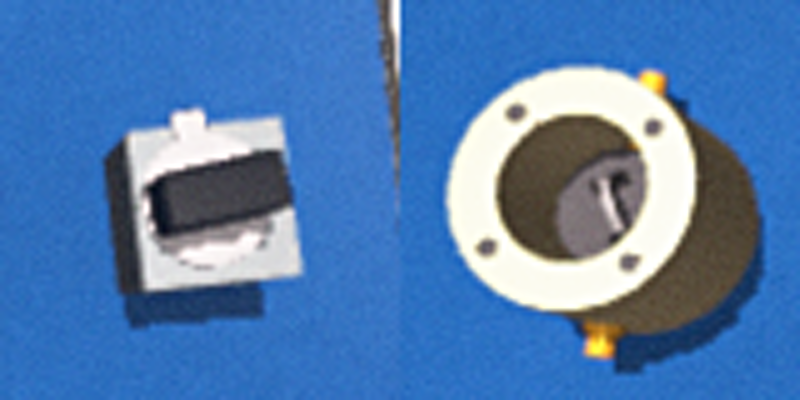

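View pics/crop_scene.png

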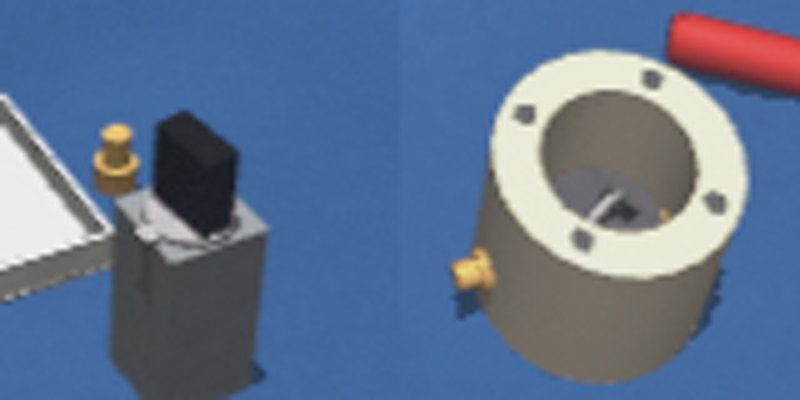

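The crops show the hook's nose pointing up in the top image (hook yaw about +7°). The eye runs at about +15° in yaw, and the plungers sit near -12°. The two cameras agree on the hook-to-fixture offset. Next I fit the eye line and plan the approach.

```bash
cat >> h.py <<'E'
def go(x,y,z,yawdeg):
    """tool-frame shift (units) to reach target; turn in units about tool z"""
    o=get_obs();R=__import__("scipy.spatial.transform",fromlist=["Rotation"]).Rotation.from_euler("xyz",o["ee_rot"])
    d=R.inv().apply(np.array([x,y,z])-o["tool_pos"])/.04
    t=(np.degrees(o["ee_rot"][2])-yawdeg+180)%360-180
    print("now",o["tool_pos"].round(4),np.degrees(o["ee_rot"]).round(2),"shift units",d.round(3),"wz",round(np.radians(t)/.1,3))
    return d
E
python3 - <<'E'
from h import *
C={"top":((.59974,.2470),(.4787,-.1307)),"scene":((.60193,.2470),(.4812,-.1309))}
for n in C:
    s=dict(np.load(n+".npz"));X=cloud(s).reshape(-1,3);c=np.array(C[n][0])
    d=np.hypot(*(X[:,:2]-c).T);e=X[(d<.026)&(X[:,2]>.0465)&(X[:,2]<.075)]
    q=e[:,:2]-c;vx,vy,x0,y0=cv2.fitLine(q.astype(np.float32),cv2.DIST_HUBER,0,.001,.001).ravel()
    a=np.arctan2(vy,vx);print(n,"eye yaw",np.degrees(a),"offset along plug y",-np.sin(a)*x0+np.cos(a)*y0,"x range",(q@[vx,vy]).min(),(q@[vx,vy]).max(), "hook rel",np.array(C[n][1])-c)
    f=X[(X[:,2]>.022)&(X[:,2]<.034)&(abs(X[:,0]-.55)<.1)&(abs(X[:,1]+.32)<.1)]
    f=f[f[:,0]>f[:,0].max()-.02];print("tray far edge",f.min(0),f.max(0))
    w=X[(X[:,2]>.03)&(abs(X[:,0]-.43)<.05)&(abs(X[:,1]+.3)<.06)];print("coupling",np.median(w,0))
go(.480,-.131,.22,97.2)
E
```

```text
top eye yaw 15.84426 offset along plug y -0.0011961032 x range -0.0136671192773245 0.014795796588835683 hook rel [-0.12104 -0.3777 ]
tray far edge [ 0.60442944 -0.39625746  0.02223889] [ 0.62436194 -0.23658753  0.03141215]
coupling [ 0.42581928 -0.30341693  0.03951994]
scene eye yaw 13.362079 offset along plug y -0.00079003297 x range -0.015103719482529464 0.008627602143175732 hook rel [-0.12073 -0.3779 ]
tray far edge [ 0.60767151 -0.3974703   0.02208176] [ 0.62608987 -0.23682274  0.03072993]
coupling [ 0.42796688 -0.30203848  0.03905976]
now [0.148  0.5292 0.2044] [-1.7989e+02 -1.0000e-02  1.6437e+02] shift units [-12.439 -13.66   -0.365] wz 11.724
```

Emit:
{"fn": "drive_tool", "kwargs": {
  "commands": [
    [0,0,-0.4,0,0,1],
    [0,0,0,0,0,1],
    [0,0,0,0,0,1],
    [0,0,0,0,0,1],
    [0,0,0,0,0,1],
    [0,0,0,0,0,1],
    [0,0,0,0,0,1],
    [0,0,0,0,0,1],
    [0,0,0,0,0,1],
    [0,0,0,0,0,1],
    [0,0,0,0,0,1],
    [0,0,0,0,0,0.7],
    [0,0,0,0,0,0]
  ]
}}

```text
time: 1.72
tool_pos: [0.1481, 0.5294, 0.2209]
ee_rot: [-3.141, 0.001, 1.7]
wrist_force: [0.2, 0.3, 0.1]
width: 0.0937
finger_force: 0.0
```

```bash
python3 -c "
from h import *
go(.480,-.131,.22,97.2)"
```

```text
now [0.1481 0.5294 0.2209] [-1.7997e+02  5.0000e-02  9.7380e+01] shift units [-17.44    6.108   0.036] wz 0.031
```

Emit:
{"fn": "drive_tool", "kwargs": {
  "commands": [
    [-0.95,0.333,0,0,0,0],
    [-0.95,0.333,0,0,0,0],
    [-0.95,0.333,0,0,0,0],
    [-0.95,0.333,0,0,0,0],
    [-0.95,0.333,0,0,0,0],
    [-0.95,0.333,0,0,0,0],
    [-0.95,0.333,0,0,0,0],
    [-0.95,0.333,0,0,0,0],
    [-0.95,0.333,0,0,0,0],
    [-0.95,0.333,0,0,0,0],
    [-0.95,0.333,0,0,0,0],
    [-0.95,0.333,0,0,0,0],
    [-0.95,0.333,0,0,0,0],
    [-0.95,0.333,0,0,0,0],
    [-0.95,0.333,0,0,0,0],
    [-0.95,0.333,0,0,0,0],
    [-0.95,0.333,0,0,0,0],
    [-0.95,0.333,0,0,0,0],
    [-0.3,0.11,0,0,0,0.03],
    [0,0,0,0,0,0]
  ]
}}

```text
time: 4.22
tool_pos: [0.479, -0.1295, 0.221]
ee_rot: [-3.141, -0.001, 1.695]
wrist_force: [-0.4, 0.4, -0.8]
width: 0.0939
finger_force: 0.0
```

```bash
python3 -c "
from h import *
go(.480,-.131,.13,97.2)"
```

```text
now [ 0.479  -0.1295  0.221 ] [-1.7994e+02 -7.0000e-02  9.7140e+01] shift units [-0.044  0.022  2.275] wz -0.01
```

Emit:
{"fn": "drive_tool", "kwargs": {
  "commands": [
    [-0.04,0.02,0.5,0,0,0],
    [0,0,0.7,0,0,0],
    [0,0,0.6,0,0,0],
    [0,0,0.3,0,0,0],
    [0,0,0.175,0,0,0],
    [0,0,0,0,0,0],
    [0,0,0,0,0,0]
  ]
}}

```text
time: 5.1
tool_pos: [0.4808, -0.1311, 0.1315]
ee_rot: [3.14, 0.001, 1.696]
wrist_force: [0.0, -0.2, -0.1]
width: 0.0943
finger_force: 0.0
```

Emit:
{"fn": "drive_tool", "kwargs": {
  "commands": [
    [0,0,0,0,0,0],
    [0,0,0,0,0,0],
    [0,0,0,0,0,0],
    [0,0,0,0,0,0],
    [0,0,0,0,0,0],
    [0,0,0,0,0,0],
    [0,0,0,0,0,0],
    [0,0,0,0,0,0]
  ],
  "gripper": 1
}}

```text
time: 6.1
tool_pos: [0.4801, -0.1309, 0.1305]
ee_rot: [-3.141, -0.0, 1.696]
wrist_force: [0.1, -0.5, -0.1]
width: 0.0215
finger_force: 30.0
```

Emit:
{"fn": "drive_tool", "kwargs": {
  "commands": [
    [0,0,-0.1,0,0,0],
    [0,0,-0.3,0,0,0],
    [0,0,-0.6,0,0,0],
    [0,0,-0.7,0,0,0],
    [0,0,-0.7,0,0,0],
    [0,0,-0.7,0,0,0],
    [0,0,-0.4,0,0,0],
    [0,0,0,0,0,0.4],
    [0,0,0,0,0,1],
    [0,0,0,0,0,1],
    [0,0,0,0,0,1],
    [0,0,0,0,0,1],
    [0,0,0,0,0,1],
    [0,0,0,0,0,1],
    [0,0,0,0,0,1],
    [0,0,0,0,0,1],
    [0,0,0,0,0,1],
    [0,0,0,0,0,1],
    [0,0,0,0,0,1],
    [0,0,0,0,0,1]
  ]
}}

```text
time: 8.6
tool_pos: [0.48, -0.1309, 0.2703]
ee_rot: [-3.141, 0.0, 0.452]
wrist_force: [0.2, 0.3, -1.6]
width: 0.0221
finger_force: 30.0
```

Emit:
{"fn": "drive_tool", "kwargs": {
  "commands": [
    [0,0,0,0,0,1],
    [0,0,0,0,0,1],
    [0,0,0,0,0,0.0],
    [0,0,0,0,0,0]
  ]
}}

```text
time: 9.1
tool_pos: [0.4801, -0.1309, 0.2704]
ee_rot: [-3.141, 0.0, 0.257]
wrist_force: [-0.4, 0.1, -1.5]
width: 0.022
finger_force: 30.0
```

```bash
python3 -c "
from h import *
go(.5956,.2672,.27,15)"
```

```text
now [ 0.4801 -0.1309  0.2704] [-1.7998e+02  1.0000e-02  1.4740e+01] shift units [ 5.324 -8.892  0.011] wz -0.046
```

Emit:
{"fn": "drive_tool", "kwargs": {
  "commands": [
    [0.22,-0.37,0,0,0,0],
    [0.44,-0.74,0,0,0,0],
    [0.44,-0.74,0,0,0,0],
    [0.44,-0.74,0,0,0,0],
    [0.44,-0.74,0,0,0,0],
    [0.44,-0.74,0,0,0,0],
    [0.44,-0.74,0,0,0,0],
    [0.44,-0.74,0,0,0,0],
    [0.44,-0.74,0,0,0,0],
    [0.44,-0.74,0,0,0,0],
    [0.44,-0.74,0,0,0,0],
    [0.44,-0.74,0,0,0,0],
    [0.264,-0.382,0,0,0,-0.046],
    [0,0,0,0,0,0],
    [0,0,0,0,0,0]
  ]
}}

```text
time: 10.98
tool_pos: [0.5958, 0.2671, 0.2704]
ee_rot: [3.141, 0.001, 0.261]
wrist_force: [-0.5, -0.3, -1.4]
width: 0.0219
finger_force: 30.0
```

```bash
python3 - <<'E'
from h import *
go(.5956,.2672,.27,15)
s=snapshot("scene");cv2.imwrite("pics/s1.png",cv2.resize(s["image"][60:360,260:560],(800,600)[::1]) if 0 else cv2.resize(s["image"][100:340,280:520],(600,600),interpolation=cv2.INTER_CUBIC))
W=cloud(s).reshape(-1,3)
m=(np.hypot(W[:,0]-.5956,W[:,1]-.2672)<.025)&(W[:,2]>.11)&(W[:,2]<.25)
p=W[m]
for z in np.arange(.145,.25,.005):
    q=p[(p[:,2]>=z)&(p[:,2]<z+.005)]
    if len(q):print(round(z,3),len(q),np.median(q[:,:2],0).round(4))
print(p[:,2].min())
E
```

```text
now [0.5958 0.2671 0.2704] [1.7999e+02 3.0000e-02 1.4940e+01] shift units [-0.004 -0.005  0.01 ] wz -0.01
0.155 15 [0.5987 0.261 ]
0.16 12 [0.598  0.2589]
0.165 4 [0.5969 0.2671]
0.17 5 [0.5981 0.2674]
0.175 4 [0.5971 0.2663]
0.18 5 [0.5975 0.2674]
0.185 4 [0.5977 0.2673]
0.19 5 [0.5977 0.2677]
0.195 5 [0.5974 0.2676]
0.2 5 [0.5978 0.2671]
0.205 4 [0.5977 0.2686]
0.21 6 [0.5978 0.2674]
0.215 4 [0.5979 0.2676]
0.22 7 [0.5977 0.2675]
0.225 3 [0.5974 0.2682]
0.1550836762413559
```

View pics/s1.png

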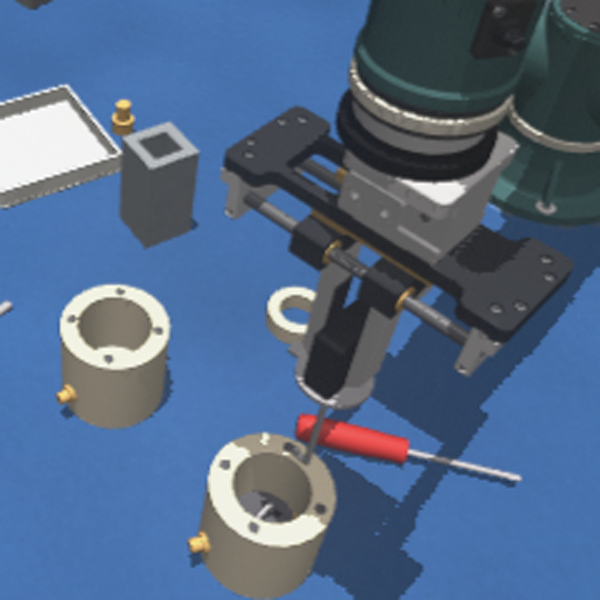

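The rod hangs straight over the bore's edge side, with the foot toward the eye, and agrees with the plan within 1 mm. Descending.

Emit:
{"fn": "drive_tool", "kwargs": {
  "commands": [
    [0,0,0.3,0,0,0],
    [0,0,0.4,0,0,0],
    [0,0,0.4,0,0,0],
    [0,0,0.4,0,0,0],
    [0,0,0.4,0,0,0],
    [0,0,0.4,0,0,0],
    [0,0,0.3,0,0,0],
    [0,0,0.1,0,0,0],
    [0,0,0,0,0,0]
  ]
}}

```text
time: 12.15
tool_pos: [0.5963, 0.2671, 0.1625]
ee_rot: [-3.142, -0.0, 0.26]
wrist_force: [-0.2, -0.1, -1.3]
width: 0.0218
finger_force: 30.0
```

Emit:
{"fn": "drive_tool", "kwargs": {
  "commands": [
    [0,0,0.025,0,0,0],
    [0,0,0.025,0,0,0],
    [0,0,0.025,0,0,0],
    [0,0,0,0,0,0]
  ]
}}

```text
time: 12.65
tool_pos: [0.5962, 0.267, 0.1595]
ee_rot: [-3.142, -0.0, 0.26]
wrist_force: [-0.3, 0.1, -1.2]
width: 0.022
finger_force: 30.0
```

Feeling for the face in 0.5 mm steps.

Emit:
{"fn": "drive_tool", "kwargs": {
  "commands": [
    [0,0,0.0125,0,0,0],
    [0,0,0,0,0,0]
  ]
}}

```text
time: 12.9
tool_pos: [0.5962, 0.2671, 0.1589]
ee_rot: [-3.142, 0.0, 0.26]
wrist_force: [-0.1, -0.6, -1.3]
width: 0.0216
finger_force: 30.0
```

Emit:
{"fn": "drive_tool", "kwargs": {
  "commands": [
    [0,0,0.0125,0,0,0],
    [0,0,0,0,0,0]
  ]
}}

```text
time: 13.15
tool_pos: [0.5962, 0.2671, 0.1584]
ee_rot: [-3.141, 0.0, 0.26]
wrist_force: [-1.0, -0.0, -2.6]
width: 0.022
finger_force: 30.0
```

Emit:
{"fn": "drive_tool", "kwargs": {
  "commands": [
    [0,0,0.0125,0,0,0],
    [0,0,0,0,0,0]
  ]
}}

```text
time: 13.4
tool_pos: [0.5962, 0.267, 0.1579]
ee_rot: [-3.142, 0.0, 0.26]
wrist_force: [0.0, 1.3, -2.2]
width: 0.0219
finger_force: 30.0
```

Emit:
{"fn": "drive_tool", "kwargs": {
  "commands": [
    [0,0,0.0125,0,0,0],
    [0,0,0,0,0,0]
  ]
}}

```text
time: 13.65
tool_pos: [0.5963, 0.267, 0.1575]
ee_rot: [-3.142, -0.0, 0.26]
wrist_force: [-0.2, -0.7, -2.7]
width: 0.0219
finger_force: 30.0
```

Emit:
{"fn": "drive_tool", "kwargs": {
  "commands": [
    [0,0,0,0,0,0]
  ]
}}

```text
time: 13.78
tool_pos: [0.5962, 0.2671, 0.1575]
ee_rot: [-3.142, -0.0, 0.26]
wrist_force: [0.5, 0.3, -1.6]
width: 0.0216
finger_force: 30.0
```

Emit:
{"fn": "drive_tool", "kwargs": {
  "commands": [
    [0,0,0.0125,0,0,0],
    [0,0,0,0,0,0]
  ]
}}

```text
time: 14.02
tool_pos: [0.5963, 0.267, 0.1574]
ee_rot: [-3.141, -0.0, 0.26]
wrist_force: [-0.7, 0.8, 0.3]
width: 0.0218
finger_force: 30.0
```

Emit:
{"fn": "drive_tool", "kwargs": {
  "commands": [
    [0,0,-0.028,0,0,0],
    [0,0.06,0,0,0,0],
    [0,0.08,0,0,0,0],
    [0,0.08,0,0,0,0],
    [0,0.08,0,0,0,0],
    [0,0.05,0,0,0,0],
    [0,0,0,0,0,0]
  ]
}}

```text
time: 14.9
tool_pos: [0.5999, 0.2533, 0.1581]
ee_rot: [-3.142, -0.0, 0.26]
wrist_force: [0.4, -0.2, -1.3]
width: 0.0218
finger_force: 30.0
```

Emit:
{"fn": "drive_tool", "kwargs": {
  "commands": [
    [0,0.02,0,0,0,0],
    [0,0,0,0,0,0]
  ]
}}

```text
time: 15.15
tool_pos: [0.6001, 0.2528, 0.1582]
ee_rot: [-3.141, -0.0, 0.26]
wrist_force: [0.3, 0.5, -0.9]
width: 0.0221
finger_force: 30.0
```

Emit:
{"fn": "drive_tool", "kwargs": {
  "commands": [
    [0,0.02,0,0,0,0],
    [0,0,0,0,0,0]
  ]
}}

```text
time: 15.4
tool_pos: [0.6003, 0.252, 0.1581]
ee_rot: [-3.142, -0.0, 0.26]
wrist_force: [-0.3, -0.7, -2.6]
width: 0.0216
finger_force: 30.0
```

Emit:
{"fn": "drive_tool", "kwargs": {
  "commands": [
    [0,0.02,0,0,0,0],
    [0,0,0,0,0,0]
  ]
}}

```text
time: 15.65
tool_pos: [0.6005, 0.2512, 0.1581]
ee_rot: [-3.142, -0.0, 0.26]
wrist_force: [0.6, -0.6, -2.1]
width: 0.0223
finger_force: 30.0
```

Emit:
{"fn": "drive_tool", "kwargs": {
  "commands": [
    [0,0.02,0,0,0,0],
    [0,0,0,0,0,0]
  ]
}}

```text
time: 15.9
tool_pos: [0.6006, 0.2506, 0.1581]
ee_rot: [-3.141, -0.0, 0.261]
wrist_force: [-0.4, -0.0, -1.2]
width: 0.0215
finger_force: 30.0
```

Emit:
{"fn": "drive_tool", "kwargs": {
  "commands": [
    [0,0.015,0,0,0,0],
    [0,0,0,0,0,0]
  ]
}}

```text
time: 16.15
tool_pos: [0.6007, 0.2503, 0.1581]
ee_rot: [-3.141, -0.0, 0.261]
wrist_force: [-1.1, 2.1, -1.6]
width: 0.0218
finger_force: 30.0
```

Emit:
{"fn": "drive_tool", "kwargs": {
  "commands": [
    [0,-0.018,0,0,0,0],
    [0,0,-0.05,0,0,0],
    [0,0,-0.05,0,0,0],
    [0,0,-0.04,0,0,0],
    [0,0,-0.0125,0,0,0],
    [0,0,-0.0125,0,0,0],
    [0,0,-0.0125,0,0,0],
    [0,0,0,0,0,0]
  ]
}}

```text
time: 17.15
tool_pos: [0.6006, 0.2505, 0.1653]
ee_rot: [-3.142, -0.0, 0.26]
wrist_force: [-0.2, 1.5, -2.2]
width: 0.0217
finger_force: 30.0
```

Emit:
{"fn": "drive_tool", "kwargs": {
  "commands": [
    [0,0,-0.0125,0,0,0],
    [0,0,-0.0125,0,0,0],
    [0,0,0,0,0,0]
  ]
}}

```text
time: 17.52
tool_pos: [0.6006, 0.2505, 0.1658]
ee_rot: [3.142, 0.0, 0.26]
wrist_force: [0.1, 1.0, -3.7]
width: 0.0219
finger_force: 30.0
```

Emit:
{"fn": "drive_tool", "kwargs": {
  "commands": [
    [0,0,-0.0125,0,0,0],
    [0,0,-0.0125,0,0,0],
    [0,0,0,0,0,0]
  ]
}}

```text
time: 17.9
tool_pos: [0.6004, 0.2504, 0.1662]
ee_rot: [3.142, 0.001, 0.26]
wrist_force: [0.7, 0.9, -8.9]
width: 0.0221
finger_force: 30.0
```

The eye is caught: the load rises where the crown should be. Drawing slowly.

Emit:
{"fn": "drive_tool", "kwargs": {
  "commands": [
    [0,0,-0.0125,0,0,0],
    [0,0,-0.0125,0,0,0],
    [0,0,-0.0125,0,0,0],
    [0,0,0,0,0,0]
  ]
}}

```text
time: 18.4
tool_pos: [0.6003, 0.2503, 0.1683]
ee_rot: [3.141, 0.001, 0.26]
wrist_force: [0.2, -0.3, -10.0]
width: 0.0216
finger_force: 30.0
```

Emit:
{"fn": "drive_tool", "kwargs": {
  "commands": [
    [0,0,-0.015,0,0,0],
    [0,0,-0.015,0,0,0],
    [0,0,-0.015,0,0,0],
    [0,0,-0.015,0,0,0]
  ]
}}

```text
time: 18.9
tool_pos: [0.6006, 0.2505, 0.1712]
ee_rot: [-3.142, 0.0, 0.26]
wrist_force: [0.2, 1.4, -10.4]
width: 0.0218
finger_force: 30.0
```

Emit:
{"fn": "drive_tool", "kwargs": {
  "commands": [
    [0,0,-0.015,0,0,0],
    [0,0,-0.015,0,0,0],
    [0,0,-0.015,0,0,0],
    [0,0,-0.015,0,0,0],
    [0,0,-0.015,0,0,0],
    [0,0,-0.015,0,0,0]
  ]
}}

```text
time: 19.65
tool_pos: [0.601, 0.2506, 0.1754]
ee_rot: [3.142, -0.001, 0.26]
wrist_force: [0.7, 0.2, -5.7]
width: 0.0217
finger_force: 30.0
```

Emit:
{"fn": "drive_tool", "kwargs": {
  "commands": [
    [0,0,-0.015,0,0,0],
    [0,0,-0.015,0,0,0],
    [0,0,-0.015,0,0,0],
    [0,0,-0.015,0,0,0],
    [0,0,-0.015,0,0,0],
    [0,0,-0.015,0,0,0],
    [0,0,-0.015,0,0,0],
    [0,0,-0.015,0,0,0],
    [0,0,-0.015,0,0,0],
    [0,0,-0.015,0,0,0]
  ]
}}

```text
time: 20.9
tool_pos: [0.6002, 0.2506, 0.1803]
ee_rot: [-3.141, 0.001, 0.261]
wrist_force: [-0.6, 0.3, -4.2]
width: 0.0221
finger_force: 30.0
```

Emit:
{"fn": "drive_tool", "kwargs": {
  "commands": [
    [0,0,-0.025,0,0,0],
    [0,0,-0.025,0,0,0],
    [0,0,-0.05,0,0,0],
    [0,0,-0.05,0,0,0]
  ]
}}

```text
time: 21.4
tool_pos: [0.6006, 0.2506, 0.1869]
ee_rot: [-3.141, -0.0, 0.26]
wrist_force: [-0.1, 0.4, -4.7]
width: 0.0216
finger_force: 30.0
```

Emit:
{"fn": "drive_tool", "kwargs": {
  "commands": [
    [0,0,-0.08,0,0,0],
    [0,0,-0.1,0,0,0],
    [0,0,-0.1,0,0,0],
    [0,0,-0.1,0,0,0],
    [0,0,-0.1,0,0,0],
    [0,0,-0.1,0,0,0]
  ]
}}

```text
time: 22.15
tool_pos: [0.6006, 0.2505, 0.2102]
ee_rot: [-3.142, -0.0, 0.26]
wrist_force: [0.3, 0.1, -4.9]
width: 0.0221
finger_force: 30.0
```

Emit:
{"fn": "drive_tool", "kwargs": {
  "commands": [
    [0,0,-0.12,0,0,0],
    [0,0,-0.12,0,0,0],
    [0,0,-0.12,0,0,0],
    [0,0,-0.12,0,0,0],
    [0,0,-0.12,0,0,0],
    [0,0,-0.12,0,0,0],
    [0,0,-0.12,0,0,0],
    [0,0,-0.12,0,0,0],
    [0,0,-0.12,0,0,0],
    [0,0,-0.12,0,0,0],
    [0,0,-0.12,0,0,0],
    [0,0,-0.12,0,0,0],
    [0,0,-0.12,0,0,0],
    [0,0,-0.12,0,0,0],
    [0,0,-0.12,0,0,0],
    [0,0,-0.12,0,0,0],
    [0,0,-0.12,0,0,0],
    [0,0,-0.08,0,0,0],
    [0,0,0,0,0,0]
  ]
}}

```text
time: 24.52
tool_pos: [0.6008, 0.2506, 0.2951]
ee_rot: [-3.141, -0.001, 0.26]
wrist_force: [0.4, -0.2, -2.8]
width: 0.0219
finger_force: 30.0
```

```bash
python3 - <<'E'
from h import *
go(.545,-.316,.296,15)
s=snapshot("scene");cv2.imwrite("pics/s2.png",cv2.resize(s["image"][60:300,280:520],(600,600),interpolation=cv2.INTER_CUBIC))
E
```

```text
now [0.6008 0.2506 0.2951] [-1.7999e+02 -4.0000e-02  1.4920e+01] shift units [-4.993 13.328 -0.027] wz -0.014
```

View pics/s2.png

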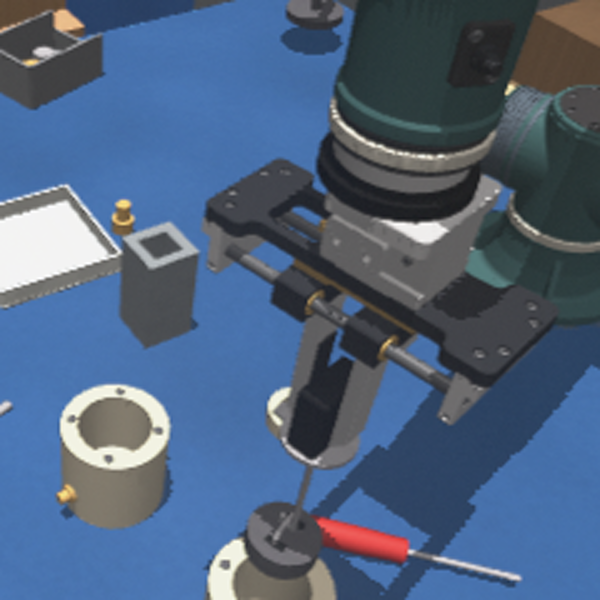

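The plug hangs level on the hook at about (283,540), clear of the fixture. Carrying it to the tray.

Emit:
{"fn": "drive_tool", "kwargs": {
  "commands": [
    [-0.037,0.1,0,0,0,0],
    [-0.075,0.2,0,0,0,0],
    [-0.112,0.3,0,0,0,0],
    [-0.15,0.4,0,0,0,0],
    [-0.187,0.5,0,0,0,0],
    [-0.187,0.5,0,0,0,0],
    [-0.187,0.5,0,0,0,0],
    [-0.187,0.5,0,0,0,0],
    [-0.187,0.5,0,0,0,0],
    [-0.187,0.5,0,0,0,0],
    [-0.187,0.5,0,0,0,0],
    [-0.187,0.5,0,0,0,0],
    [-0.187,0.5,0,0,0,0],
    [-0.187,0.5,0,0,0,0],
    [-0.187,0.5,0,0,0,0],
    [-0.187,0.5,0,0,0,0],
    [-0.187,0.5,0,0,0,0],
    [-0.187,0.5,0,0,0,0],
    [-0.187,0.5,0,0,0,0],
    [-0.187,0.5,0,0,0,0]
  ]
}}

```text
time: 27.08
tool_pos: [0.5631, -0.1334, 0.2947]
ee_rot: [-3.142, -0.0, 0.26]
wrist_force: [0.2, 0.3, -4.5]
width: 0.0216
finger_force: 30.0
```

Emit:
{"fn": "drive_tool", "kwargs": {
  "commands": [
    [-0.187,0.5,0,0,0,0],
    [-0.187,0.5,0,0,0,0],
    [-0.187,0.5,0,0,0,0],
    [-0.187,0.5,0,0,0,0],
    [-0.187,0.5,0,0,0,0],
    [-0.187,0.5,0,0,0,0],
    [-0.15,0.4,0,0,0,0],
    [-0.112,0.3,0,0,0,0],
    [-0.075,0.2,0,0,0,0],
    [-0.056,0.15,0,0,0,0],
    [-0.037,0.1,0,0,0,0],
    [-0.037,0.1,0,0,0,0],
    [-0.03,0.08,0,0,0,0],
    [0,0,0,0,0,0],
    [0,0,0,0,0,0]
  ]
}}

```text
time: 28.95
tool_pos: [0.5453, -0.3158, 0.2947]
ee_rot: [-3.141, -0.0, 0.261]
wrist_force: [0.3, -0.1, -5.1]
width: 0.0217
finger_force: 30.0
```

Emit:
{"fn": "drive_tool", "kwargs": {
  "commands": [
    [0,0,0.1,0,0,0],
    [0,0,0.2,0,0,0],
    [0,0,0.3,0,0,0],
    [0,0,0.3,0,0,0],
    [0,0,0.3,0,0,0],
    [0,0,0.3,0,0,0],
    [0,0,0.3,0,0,0],
    [0,0,0.3,0,0,0],
    [0,0,0.3,0,0,0],
    [0,0,0.3,0,0,0],
    [0,0,0.25,0,0,0],
    [0,0,0.2,0,0,0],
    [0,0,0.15,0,0,0],
    [0,0,0.1,0,0,0],
    [0,0,0,0,0,0]
  ]
}}

```text
time: 30.82
tool_pos: [0.5451, -0.316, 0.1584]
ee_rot: [-3.141, 0.0, 0.26]
wrist_force: [0.3, -0.1, -3.8]
width: 0.0217
finger_force: 30.0
```

Emit:
{"fn": "drive_tool", "kwargs": {
  "commands": [
    [0,0,0.04,0,0,0],
    [0,0,0.04,0,0,0],
    [0,0,0.04,0,0,0],
    [0,0,0.04,0,0,0],
    [0,0,0,0,0,0]
  ]
}}

```text
time: 31.45
tool_pos: [0.5451, -0.316, 0.152]
ee_rot: [-3.141, 0.0, 0.26]
wrist_force: [-0.1, -0.5, -4.5]
width: 0.0219
finger_force: 30.0
```

Emit:
{"fn": "drive_tool", "kwargs": {
  "commands": [
    [0,0,0.025,0,0,0],
    [0,0,0.025,0,0,0],
    [0,0,0.025,0,0,0],
    [0,0,0,0,0,0]
  ]
}}

```text
time: 31.95
tool_pos: [0.5454, -0.3161, 0.1497]
ee_rot: [3.141, -0.001, 0.26]
wrist_force: [0.3, 0.2, -3.0]
width: 0.0219
finger_force: 30.0
```

```bash
python3 - <<'E'
from h import *
go(.545,-.316,.1424,15)
for n in("scene",):
    s=snapshot(n);cv2.imwrite("pics/s3.png",cv2.resize(s["image"][90:210,220:380],(800,600),interpolation=cv2.INTER_CUBIC))
E
```

```text
now [ 0.5454 -0.3161  0.1497] [ 1.7997e+02 -3.0000e-02  1.4920e+01] shift units [-0.009 -0.005  0.182] wz -0.013
```

View pics/s3.png

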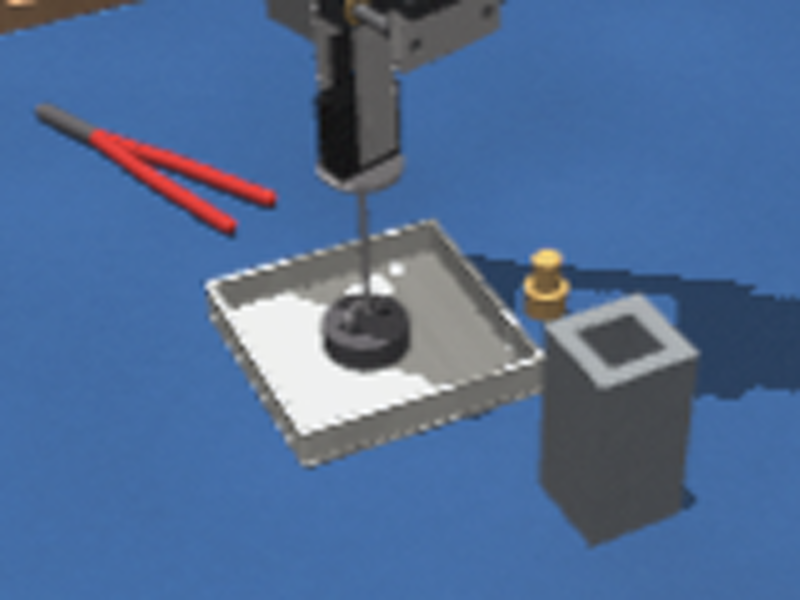

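The plug stands in the tray at about (366,332), still on the hook. Slackening down to the face.

Emit:
{"fn": "drive_tool", "kwargs": {
  "commands": [
    [0,0,0.03,0,0,0],
    [0,0,0.04,0,0,0],
    [0,0,0.04,0,0,0],
    [0,0,0.03,0,0,0],
    [0,0,0.0,0,0,0]
  ]
}}

```text
time: 32.62
tool_pos: [0.5451, -0.316, 0.1435]
ee_rot: [-3.141, 0.0, 0.26]
wrist_force: [0.3, 0.6, -1.1]
width: 0.0218
finger_force: 30.0
```

Emit:
{"fn": "drive_tool", "kwargs": {
  "commands": [
    [0,0,0.02,0,0,0],
    [0,0,0,0,0,0]
  ]
}}

```text
time: 32.88
tool_pos: [0.5452, -0.316, 0.1428]
ee_rot: [-3.141, 0.0, 0.26]
wrist_force: [0.1, -0.6, -2.1]
width: 0.0217
finger_force: 30.0
```

Emit:
{"fn": "drive_tool", "kwargs": {
  "commands": [
    [0,0,0.0125,0,0,0],
    [0,0,0,0,0,0]
  ]
}}

```text
time: 33.12
tool_pos: [0.5452, -0.316, 0.1424]
ee_rot: [-3.141, -0.0, 0.26]
wrist_force: [0.3, -0.4, -1.6]
width: 0.0219
finger_force: 30.0
```

Emit:
{"fn": "drive_tool", "kwargs": {
  "commands": [
    [0,-0.04,0,0,0,0],
    [0,-0.06,0,0,0,0],
    [0,-0.06,0,0,0,0],
    [0,-0.06,0,0,0,0],
    [0,0,0,0,0,0]
  ]
}}

```text
time: 33.75
tool_pos: [0.5429, -0.3073, 0.1424]
ee_rot: [-3.142, -0.0, 0.261]
wrist_force: [-0.2, -0.5, -1.1]
width: 0.0219
finger_force: 30.0
```

Emit:
{"fn": "drive_tool", "kwargs": {
  "commands": [
    [0,-0.08,0,0,0,0],
    [0,-0.1,0,0,0,0],
    [0,-0.1,0,0,0,0],
    [0,0,0,0,0,0]
  ]
}}

```text
time: 34.25
tool_pos: [0.5401, -0.2963, 0.1424]
ee_rot: [-3.142, -0.0, 0.261]
wrist_force: [-1.4, -0.3, -1.8]
width: 0.0221
finger_force: 30.0
```

Emit:
{"fn": "drive_tool", "kwargs": {
  "commands": [
    [0,0,-0.05,0,0,0],
    [0,0,-0.1,0,0,0],
    [0,0,-0.1,0,0,0],
    [0,0,-0.1,0,0,0],
    [0,0,0,0,0,0]
  ]
}}

```text
time: 34.88
tool_pos: [0.5404, -0.2969, 0.1571]
ee_rot: [3.141, -0.001, 0.26]
wrist_force: [-0.0, -0.2, -1.0]
width: 0.0219
finger_force: 30.0
```

```bash
python3 - <<'E'
from h import *
go(.545,-.316,.1424,15)
s=snapshot("scene");cv2.imwrite("pics/s4.png",cv2.resize(s["image"][90:210,220:380],(800,600),interpolation=cv2.INTER_CUBIC))
E
```

```text
now [ 0.5404 -0.2969  0.1571] [ 1.7995e+02 -5.0000e-02  1.4920e+01] shift units [-0.011  0.49   0.367] wz -0.014
```

View pics/s4.png

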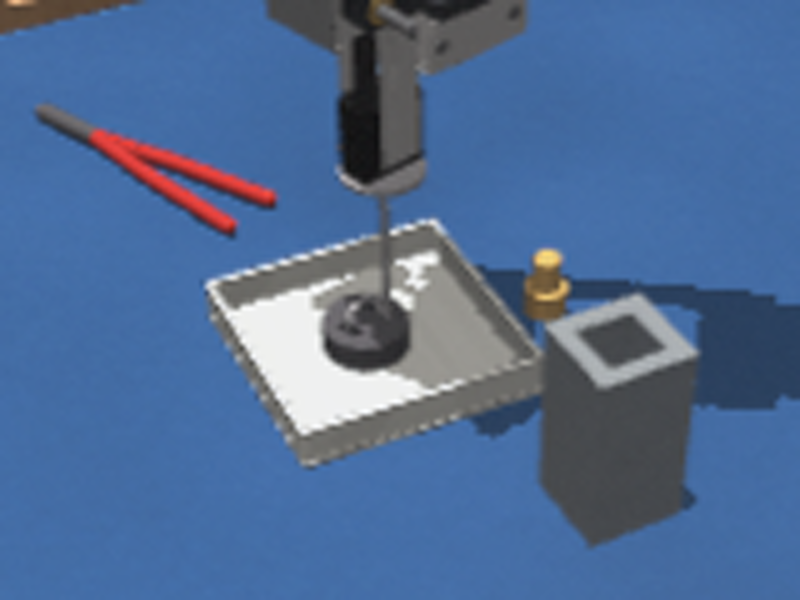

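The plug stays put and the hook is free. Returning the hook.

Emit:
{"fn": "drive_tool", "kwargs": {
  "commands": [
    [0,0,-0.3,0,0,0],
    [0,0,-0.6,0,0,0],
    [0,0,-0.8,0,0,0],
    [0,0,-0.8,0,0,0],
    [0,0,-0.33,0,0,-0.4],
    [0,0,0,0,0,-1],
    [0,0,0,0,0,-1],
    [0,0,0,0,0,-1],
    [0,0,0,0,0,-1],
    [0,0,0,0,0,-1],
    [0,0,0,0,0,-1],
    [0,0,0,0,0,-1],
    [0,0,0,0,0,-1],
    [0,0,0,0,0,-1],
    [0,0,0,0,0,-1],
    [0,0,0,0,0,-1],
    [0,0,0,0,0,-1],
    [0,0,0,0,0,-1],
    [0,0,0,0,0,-1],
    [0,0,0,0,0,0]
  ]
}}

```text
time: 37.42
tool_pos: [0.5402, -0.2967, 0.2703]
ee_rot: [3.141, 0.0, 1.699]
wrist_force: [-0.4, -0.6, -0.1]
width: 0.0218
finger_force: 30.0
```

```bash
python3 -c "
from h import *
go(.4801,-.1309,.27,97.2)"
```

```text
now [ 0.5402 -0.2967  0.2703] [1.7996e+02 3.0000e-02 9.7360e+01] shift units [ 4.304 -0.958  0.005] wz 0.028
```

Emit:
{"fn": "drive_tool", "kwargs": {
  "commands": [
    [0.3,-0.067,0,0,0,0.028],
    [0.6,-0.133,0,0,0,0],
    [0.7,-0.156,0,0,0,0],
    [0.7,-0.156,0,0,0,0],
    [0.7,-0.156,0,0,0,0],
    [0.7,-0.156,0,0,0,0],
    [0.4,-0.09,0,0,0,0],
    [0.2,-0.045,0,0,0,0],
    [0,0,0,0,0,0],
    [0,0,0,0,0,0]
  ]
}}

```text
time: 38.67
tool_pos: [0.4804, -0.1316, 0.2694]
ee_rot: [-3.141, 0.0, 1.697]
wrist_force: [-0.1, 0.1, -1.9]
width: 0.0222
finger_force: 30.0
```

```bash
python3 - <<'E'
from h import *
go(.4801,-.1309,.131,97.2)
s=snapshot("scene")
W=cloud(s).reshape(-1,3);p=W[(np.hypot(W[:,0]-.481,W[:,1]+.131)<.02)&(W[:,2]>.165)&(W[:,2]<.235)]
for z in (.165,.185,.205,.22):
    q=p[(p[:,2]>=z)&(p[:,2]<z+.015)];print(z,len(q),np.median(q[:,:2],0).round(4))
p=W[(np.hypot(W[:,0]-.481,W[:,1]+.131)<.06)&(W[:,2]>.115)&(W[:,2]<.122)];print(cv2.minAreaRect(p[:,:2].astype(np.float32)),len(p))
E
```

```text
now [ 0.4804 -0.1316  0.2694] [-1.7998e+02  1.0000e-02  9.7220e+01] shift units [ 0.018 -0.005  3.46 ] wz 0.003
0.165 9 [ 0.4809 -0.1306]
0.185 10 [ 0.4826 -0.1309]
0.205 12 [ 0.4817 -0.131 ]
0.22 8 [ 0.4828 -0.1317]
((0.47943124175071716, -0.13351866602897644), (0.060139864683151245, 0.06434274464845657), 1.258851408958435) 248
```

Emit:
{"fn": "drive_tool", "kwargs": {
  "commands": [
    [0.018,0,0.3,0,0,0],
    [0,0,0.4,0,0,0],
    [0,0,0.4,0,0,0],
    [0,0,0.4,0,0,0],
    [0,0,0.4,0,0,0],
    [0,0,0.4,0,0,0],
    [0,0,0.4,0,0,0],
    [0,0,0.4,0,0,0],
    [0,0,0.2,0,0,0],
    [0,0,0.1,0,0,0],
    [0,0,0,0,0,0]
  ]
}}

```text
time: 40.1
tool_pos: [0.4803, -0.1303, 0.1337]
ee_rot: [3.141, 0.0, 1.698]
wrist_force: [0.2, 0.1, -1.3]
width: 0.0215
finger_force: 30.0
```

Emit:
{"fn": "drive_tool", "kwargs": {
  "commands": [
    [0,0,0.025,0,0,0],
    [0,0,0.025,0,0,0],
    [0,0,0,0,0,0]
  ]
}}

```text
time: 40.48
tool_pos: [0.4802, -0.1303, 0.1317]
ee_rot: [3.141, 0.0, 1.698]
wrist_force: [0.5, 0.6, -1.6]
width: 0.022
finger_force: 30.0
```

Emit:
{"fn": "drive_tool", "kwargs": {
  "commands": [
    [0,0,0.0125,0,0,0],
    [0,0,0,0,0,0]
  ]
}}

```text
time: 40.72
tool_pos: [0.4802, -0.1302, 0.1311]
ee_rot: [3.142, -0.0, 1.698]
wrist_force: [0.4, 0.3, -1.8]
width: 0.0217
finger_force: 30.0
```

Emit:
{"fn": "drive_tool", "kwargs": {
  "commands": [
    [0,0,0.0125,0,0,0],
    [0,0,0,0,0,0]
  ]
}}

```text
time: 40.98
tool_pos: [0.4801, -0.1302, 0.1305]
ee_rot: [-3.142, -0.0, 1.698]
wrist_force: [-0.1, 0.4, -1.6]
width: 0.022
finger_force: 30.0
```

Emit:
{"fn": "drive_tool", "kwargs": {
  "commands": [
    [0,0,0.0125,0,0,0],
    [0,0,0,0,0,0]
  ]
}}

```text
time: 41.22
tool_pos: [0.4802, -0.1302, 0.1304]
ee_rot: [3.141, 0.0, 1.698]
wrist_force: [-0.4, 0.1, 1.2]
width: 0.0218
finger_force: 30.0
```

Emit:
{"fn": "drive_tool", "kwargs": {
  "commands": [
    [0,0,0.0125,0,0,0],
    [0,0,0,0,0,0]
  ]
}}

```text
time: 41.48
tool_pos: [0.4802, -0.1303, 0.1304]
ee_rot: [3.141, 0.0, 1.698]
wrist_force: [-2.3, 0.4, 5.8]
width: 0.0221
finger_force: 30.0
```

Seated. Releasing and retreating.

Emit:
{"fn": "drive_tool", "kwargs": {
  "commands": [
    [0,0,-0.02,0,0,0],
    [0,0,0,0,0,0],
    [0,0,0,0,0,0],
    [0,0,0,0,0,0],
    [0,0,0,0,0,0],
    [0,0,0,0,0,0],
    [0,0,0,0,0,0],
    [0,0,0,0,0,0]
  ],
  "gripper": 0
}}

```text
time: 42.48
tool_pos: [0.4802, -0.1302, 0.1304]
ee_rot: [3.141, -0.0, 1.698]
wrist_force: [-0.5, 0.9, -0.4]
width: 0.0934
finger_force: 0.0
```

Emit:
{"fn": "drive_tool", "kwargs": {
  "commands": [
    [0,0,-0.2,0,0,0],
    [0,0,-0.5,0,0,0],
    [0,0,-0.7,0,0,0],
    [0,0,-0.8,0,0,0],
    [0,0,-0.8,0,0,0],
    [0,0,-0.5,0,0,0],
    [0.9,0,0,0,0,0],
    [0.9,0,0,0,0,0],
    [0.9,0,0,0,0,0],
    [0.9,0,0,0,0,0],
    [0.9,0,0,0,0,0],
    [0.5,0,0,0,0,0],
    [0,0,0,0,0,0],
    [0,0,0,0,0,0]
  ]
}}

```text
time: 44.22
tool_pos: [0.455, 0.0676, 0.2707]
ee_rot: [3.141, 0.001, 1.697]
wrist_force: [1.1, -0.2, -0.9]
width: 0.094
finger_force: 0.0
```

```bash
python3 - <<'E'
from h import *
s=snapshot("top");cv2.imwrite("pics/t5.png",s["image"])
X=cloud(s).reshape(-1,3)
h=X[(np.hypot(X[:,0]-.479,X[:,1]+.131)<.05)&(X[:,2]>.16)&(X[:,2]<.19)];print(cv2.minAreaRect(h[:,:2].astype(np.float32)),np.median(h[:,2]))
p=X[(np.hypot(X[:,0]-.546,X[:,1]+.32)<.06)&(X[:,2]>.015)&(X[:,2]<.03)];print(cv2.minAreaRect(p[:,:2].astype(np.float32)),np.percentile(p[:,2],[10,50,90]))
E
```

```text
((0.47939231991767883, -0.12972082197666168), (0.022115467116236687, 0.045417796820402145), 7.246612071990967) 0.1724818756315916
((0.5439463257789612, -0.3203836977481842), (0.05479760095477104, 0.05363571271300316), 75.1344223022461) [0.02260986 0.02458654 0.0264854 ]
```

View pics/t5.png

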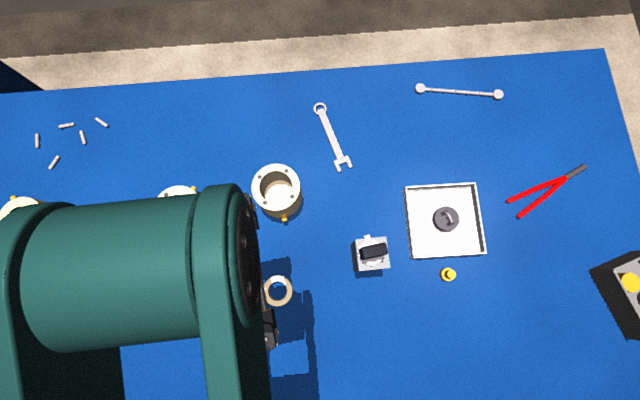

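The hook hangs in its stand at (373,252). The plug stands flat in the tray at (446,219), its face 24 mm up, and the visible bystanders have not moved.

```bash
python3 -c "
from bench import close_job
print(close_job())"
```

```text
the job is handed in; nothing more can be done
None
```

I drew the plug out with the hook (peak load read about 9 N), stood it upright in the tray and unhooked it, then hung the hook back in its stand and handed the job in at about 44 s.

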